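# Build up the keyed support stand

## Robot

A 7-joint arm with a two-finger parallel gripper is mounted at the origin on a cart in front of the work surface, level with it; the furniture and walls round the work are solid. World frame = base frame: x ahead of the robot, y to its left, z up, the work surface at z = 0. Lengths are in mm, angles in rad, forces in N, time in s.
With the tool pointing down it reaches from about 375 to 925 mm from the base axis. Payload 3.1 kg.
Tool frame: the origin (TCP) lies on the mounting face of the last link; the fingertips stand 173 mm ahead of it and the grasp point (between the pads) lies 155 mm ahead of it; z points along the fingers, y is the line along which they close (so a half turn about z gives the same grasp; the last joint's range is limited). The gripper opens to 85 mm and grips with 20 to 120 N. Pads are 22 mm wide; open, the fingers measure 114 mm over their backs; the gripper's body (76 mm by 85 mm) begins 54 mm behind the grasp point. The pads swing forward as they close: fully open they stand 13 mm farther back than shut.
Start: joints at [1.155, 0.383, 0.044, 1.598, -0.018, 1.161, -0.05], TCP at [203.127, -617.451, 404.669] pointing down, gripper open.
Joint ranges: [-2.61, 2.61], [-0.41, 2.15], [-1.48, 1.57], [0, 2.5], [-1.57, 4.71], [0.05, 1.97], [-2.85, 2.85]. Speed limits (rad/s): [2.79, 2.79, 3.14, 3.14, 3.14, 3.14, 3.14].

## Interface

Orientations are given as [roll, pitch, yaw] about the fixed x, y, z axes, in that order (R = Rz(yaw) Ry(pitch) Rx(roll)).
In Python, from plant import ctrl gives the robot as it stands. The module is installed in compiled form; this text tells all that it offers.
- The arm moves only by the tool carry_out, never from a script. Its argument "deltas" is a list of rows, each a list of 3 entries, a list of its own where there are three numbers: the opening in per cent of the stroke, from 0 (shut) to 100 (fully open), then the shift along the tool's x, y, z in units of 25 mm (1.0 is 25 mm), then the turn about the tool's z in units of 6 degrees (1.0 is 6 degrees). A call has 1 to 10 rows; each row shifts and turns the commanded pose from where the row before left it, along the tool's axes as they then stand; what a row does not reach is not made up. A row lasts 1/12 s, in which the tool goes at most 41.7 mm and 7.16 degrees, less where a joint would pass 70% of its speed; a pose out of reach is approached as far as the arm can. A call is refused whole if a number of a shift passes 1 or a number of a turn 1, either way. A call with a gripper value outside its range is refused whole. The fingers move at their own pace and stop on an object; "squeeze" is the grip in N (left out, the last holds). Time passes only in rows, so rows that do not move let the fingers close. It gives the time, the measured TCP pose, the force, the opening and the grip force at its end, in the units of the state.
- ctrl.observe(): the state, without advancing time (a new reading comes with each control period).
- ctrl.capture(name): name is "side" or "top"; returns a dict with "img" (400x640x3 uint8, red, green, blue), "mtx" (3x3 intrinsics, pixels), "xyz" and "rotation" of the camera in the world. Camera axes: x right, y up, looking along -z (the intrinsics and any distortion apply to the point x, -y, -z); pixel columns grow to the right and rows downward; lengths in mm; the calibration is good to about 2 mm. A picture is of the moment at which its call begins. There is no depth.
- ctrl.close_job(): hands the job in; it is judged then, once.
Trained networks look in the newest picture that a camera, given by its name, has taken for a name from the list of things; names that differ only in an ending like _2 or _b are one class to them, and where a whole thing is asked for, a point or a joint stands for the part that bears it (a point fixed in the world has none). Each returns a list of dicts, best first, with "score" (0 to 1); they miss things now and then, are a little off and sometimes report something else, mostly with a low value. They report only what shows in the picture. A call takes as long as a camera call.
- ctrl.spot_in(camera, label): "xy" ([column, row] in pixels, amid what is visible of it).
- ctrl.cut_out(camera, label): "pixels" (400x640 bool, what is visible of it) and "xy" ([column, row] in pixels, amid what is visible of it).
The state is a dict: "clock": time; "joint_positions": joint angles; "qvel": joint speeds; "joint_torque": joint torques, N m; "tcp_pos": TCP position; "orientation": TCP orientation; "contact_force": force on the tool from outside, world axes, zero at the start; "ft_torque": the same for the moment, N m; "finger_gap": opening from 0.0 (shut) to 1.0 (fully open); "grasp_force": force on a finger pad.
Only numpy, scipy, OpenCV 4.12 (cv2) and the standard library are available. Lean on these libraries where they do the work, as an engineer would, in place of code of your own. Each camera call takes 0.05 s, during which the arm holds its last target. There are 200 camera calls.

## Task

Build up the support stand for the lift cylinder: take the flat-topped spacer from the sloping rack and set it on the foot that is fixed to the table, let go of it, then set the V-shaped saddle on the spacer. Each part must sit level and flush, with its two lugs dropped into the matching notches below (wide lug in wide notch). Leave the other things on the table where they are.

Things in the scene. Friction and masses are not known exactly. Their poses are not given: they have to be found in the camera images.
- stand_foot: Grey foot of the support stand, fixed to the table by a dark 120x80x10 mm flange: a block 90 mm (x) by 50 mm (y), its top 50 mm above the table, with a notch in each end of the top. Origin on the table under its centre, z up, x roughly away from the robot (within 0.4 rad).
- foot_seat (a point): Point on the foot's axis, 38 mm above the table (12 mm below the foot's top): where the spacer's origin lies when it is seated. Axes as the foot's: a seated part's x and z point along these.
- foot_notch (a point): Middle of the mouth of the foot's wide notch, level with its top, 37 mm to -x. Both notches are 14 mm deep, cut 17 mm into the top's ends and open to the end faces: 35 mm wide along y at the -x end, 21 mm at the +x end. Lugs have 2.5 to 3 mm of play each way in them and fit only one way round.
- rack: Dark sheet-steel rack fixed to the table, 280 mm wide (y), 150 mm along its slope, which rises at 30 degrees towards its +x (away from the robot); 14 mm lip at the low edge, 16 mm cheeks at the sides. Origin on the table, 62 mm under the middle of the slope, z up. Spacer and saddle stand on the slope side by side, 130 mm apart, either one left.
- spacer: Spacer, an aluminium block 90 mm (x) by 50 mm (y), flat sides, flat top with a notch in each end, two lugs below, 0.25 to 0.5 kg. Origin under its middle, in the plane of the lug feet; the body is from z = 12 to 52 mm. At the start it leans with the rack's slope: z square to the slope, x uphill, wide-lug end at the lip.
- spacer_lug (a point): Middle of the foot of the spacer's wide lug, at its origin's height, 38 mm to -x. Two lugs hang under the spacer, 12 mm high, 14 mm thick along x (from 31 to 45 mm off the middle): at the -x end 30 mm wide along y, at the +x end 16 mm. Their lowest 5 mm are 1.5 mm smaller all round.
- spacer_seat (a point): Point on the spacer's z axis, 40 mm above its origin (12 mm below its top): where the saddle's origin lies when it is seated on the spacer. Axes as the spacer's.
- spacer_notch (a point): Middle of the mouth of the spacer's wide notch, level with its top, 37 mm to -x. Both notches are 14 mm deep, cut 17 mm into the top's ends and open to the end faces: 35 mm wide along y at the -x end, 21 mm at the +x end. Lugs have 2.5 to 3 mm of play each way in them and fit only one way round.
- saddle: Saddle, an aluminium cradle 90 mm (x) by 50 mm (y) with a V-shaped trough along x on top, flat outer sides, two lugs below, no notches, 0.2 to 0.45 kg. Origin under its middle, in the plane of the lug feet; the body is from z = 12 to 60 mm. Stands on the rack at the start just as the spacer does.
- saddle_lug (a point): Middle of the foot of the saddle's wide lug, at its origin's height, 38 mm to -x. Two lugs hang under the saddle, 12 mm high, 14 mm thick along x (from 31 to 45 mm off the middle): at the -x end 30 mm wide along y, at the +x end 16 mm. Their lowest 5 mm are 1.5 mm smaller all round.
- power_pack: Hydraulic power pack fixed on the table, tall obstacle, about 180 x 220 mm and 390 mm high, centre near its origin, on the table between the robot's start and the work; pass over it or round it.
- contactor: black contactor, block 58x50x70 mm with two copper studs on top, a bystander; origin under its middle
- fuse_box: fuse carrier, low black bar 36x85x27 mm with blade fuses, a bystander; origin under its middle
- solenoid_valve: solenoid valve standing on a square metal block, 46x66x90 mm, a bystander; origin under its middle
- fork_roller: brown load roller on end, diameter 69, height 59 mm, a bystander; origin under its middle
- hood_plug: grey industrial plug lying, 183x58x58 mm, a bystander; origin under its middle

How it is judged:
By the outcome, as a careful person would: the job done as asked, in the order asked, and still so for the second after the job is handed in, with the robot touching nothing.
It also fails if it takes over 61 s, if anything falls off the work surface, if the arm or the gripper's body presses on something with over 40 N, if the wrist force passes 120 N, or if a joint passes its speed limit or range.

## Working session

There is one attempt and no reset: what is moved stays moved. The work goes in short steps, Python scripts to look and compute and a tool call to move; the robot and the scene stay as the last step left them, time stands still between calls to the robot, and variables do not carry over. Pictures are saved under pics/ and viewed, at most 10 in all, crops included, and the job is handed in when it is done.

Besides the shell and the picture viewer there is one more tool, called after ">>>" by a JSON object that holds its "method" and its "body", one argument or row to a line. carry_out: Moves the arm, as the interface text tells. Its arguments: {"type":"object","properties":{"deltas":{"type":"array","items":{"type":"array"}},"squeeze":{"type":"number"}},"required":["deltas"]}

```bash
mkdir -p pics; cat > h.py <<'E'
import numpy as np,cv2,pickle
from plant import ctrl
from scipy.spatial.transform import Rotation as R
def shot(n):
    c=ctrl.capture(n); c['rotation']=np.array(c['rotation'],float); c['xyz']=np.array(c['xyz'],float); c['mtx']=np.array(c['mtx'],float); return c
def rot(c):
    r=c['rotation']
    return r if r.shape==(3,3) else R.from_euler('xyz',r).as_matrix()
def proj(c,P):
    p=(np.atleast_2d(P)-c['xyz'])@rot(c); p=p*[1,-1,-1]; q=p@c['mtx'].T; return q[:,:2]/q[:,2:]
def ray(c,uv):
    d=np.linalg.inv(c['mtx'])@[uv[0],uv[1],1]; return rot(c)@(d*[1,-1,-1])
def onz(c,uv,z):
    d=ray(c,uv); return c['xyz']+d*(z-c['xyz'][2])/d[2]
def tri(c1,u1,c2,u2):
    d1,d2=ray(c1,u1),ray(c2,u2); A=np.c_[d1,-d2]; s=np.linalg.lstsq(A,c2['xyz']-c1['xyz'],rcond=None)[0]
    a=c1['xyz']+s[0]*d1;b=c2['xyz']+s[1]*d2; return (a+b)/2,np.linalg.norm(a-b)
E
python3 - <<'E'
from h import *
np.set_printoptions(precision=1,suppress=True)
C={}
for n in('top','side'):
    c=C[n]=shot(n); cv2.imwrite(f'pics/{n}0.png',c['img'][:,:,::-1]); print(n,c['xyz'],c['rotation'],c['mtx'].tolist(),[k for k in c])
pickle.dump(C,open('c0.pkl','wb'))
for l in ['stand_foot','foot_seat','foot_notch','rack','spacer','spacer_lug','spacer_seat','spacer_notch','saddle','saddle_lug','power_pack','contactor','fuse_box','solenoid_valve','fork_roller','hood_plug']:
    r={n:ctrl.spot_in(n,l) for n in C}
    s=[(n[0],np.array(d['xy']),round(d['score'],2)) for n in C for d in r[n][:2]]
    t=tri(C['top'],r['top'][0]['xy'],C['side'],r['side'][0]['xy']) if r['top'] and r['side'] else None
    print(l,s,t)
print(ctrl.observe())
E
```

```text
top [ 374.6   48.5 1956.9] [ 0.1 -0.  -1.6] [[515.1448142934039, 0.0, 325.5380545280883], [0.0, 515.1448142934039, 185.004279592358], [0.0, 0.0, 1.0]] ['img', 'mtx', 'xyz', 'rotation']
side [1853.   374.6  704.8] [ 1.1 -0.   1.8] [[410.6540095538567, 0.0, 318.40196541821194], [0.0, 410.6540095538567, 199.72421458444362], [0.0, 0.0, 1.0]] ['img', 'mtx', 'xyz', 'rotation']
stand_foot [('t', array([281.6, 229.5]), 0.97), ('t', array([220.9, 198.6]), 0.64), ('s', array([326.6, 195.2]), 0.65), ('s', array([371.7, 208.3]), 0.53)] (array([440.9, 124.6,  84.7]), np.float64(161.4772281285002))
foot_seat [('t', array([282. , 225.3]), 0.83), ('t', array([269.5, 179. ]), 0.57), ('s', array([370.7, 210.8]), 0.72)] (array([436.5, 210.6,  24.3]), np.float64(9.248532652679376))
foot_notch [('t', array([281.2, 226.3]), 0.86), ('t', array([362.5, 144.3]), 0.53), ('s', array([370.2, 208. ]), 0.82)] (array([432.9, 210.2,  34.5]), np.float64(3.898586210099164))
rack [('t', array([291. , 169.2]), 0.65), ('s', array([339.2, 230.9]), 0.57)] (array([648.9, 152.9,  39.1]), np.float64(28.94164373422578))
space
[... 1396 characters left out ...]
ay([240.6, 192.2]), 0.85)] (array([ 442.2, -328. ,   36.7]), np.float64(16.5208818745428))
hood_plug [('t', array([280.2, 228.2]), 0.75), ('t', array([361. , 141.7]), 0.66), ('s', array([264. , 238.3]), 0.67)] (array([516.1,  31.1, -50.8]), np.float64(414.3790376628312))
{'clock': 1.7, 'joint_positions': array([ 1.2,  0.4,  0. ,  1.6, -0. ,  1.2, -0. ]), 'qvel': array([ 0., -0., -0., -0., -0.,  0., -0.]), 'joint_torque': array([ -0. , -43.3,   1. , -25. ,   0. ,   0. ,   0. ]), 'tcp_pos': array([ 203.1, -617.5,  404.7]), 'orientation': array([-3.1, -0. ,  0.3]), 'contact_force': array([-0.3, -0.1,  0.9]), 'ft_torque': array([0., 0., 0.]), 'grasp_force': 0.0, 'finger_gap': 0.9996668018440819}
```

```bash
python3 - <<'E'
from h import *
C=pickle.load(open('c0.pkl','rb'))
cv2.imwrite('pics/t1.png',cv2.resize(C['top']['img'][130:260,200:395,::-1],None,fx=4,fy=4,interpolation=cv2.INTER_CUBIC))
cv2.imwrite('pics/s1.png',cv2.resize(C['side']['img'][150:280,270:465,::-1],None,fx=4,fy=4,interpolation=cv2.INTER_CUBIC))
E
```

```text
(no output)
```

View pics/top0.png

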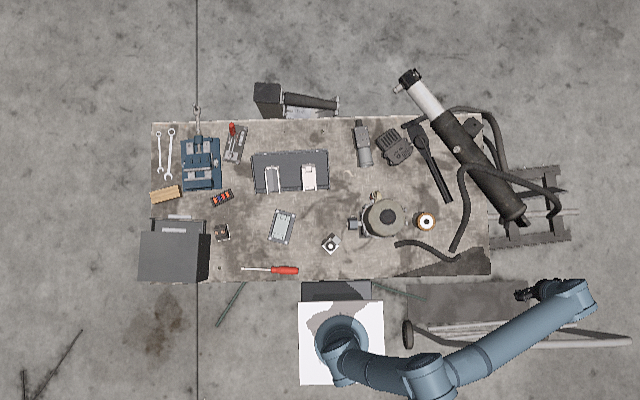

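View pics/t1.png

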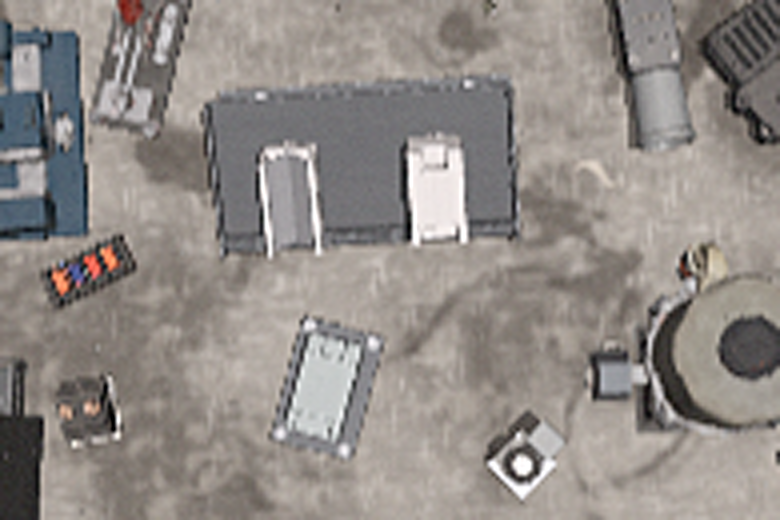

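View pics/s1.png

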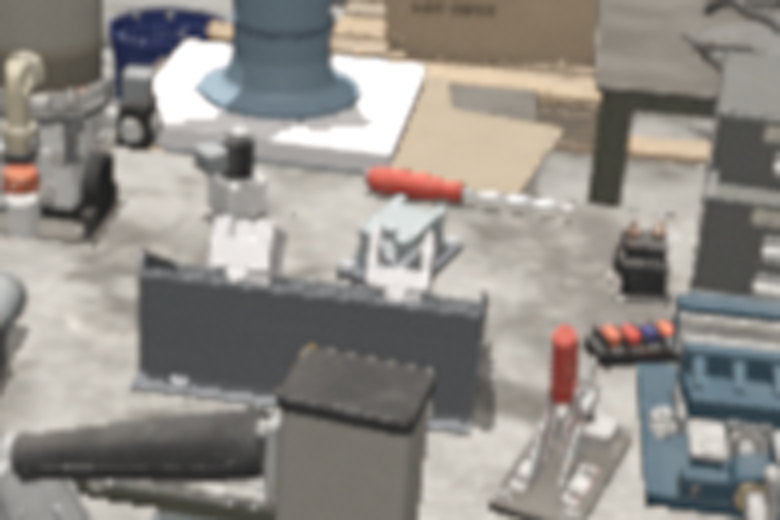

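The top view shows the rack's dark slope at about (252–328, 150–192), with the saddle (V trough) on the left at (272,180) and the flat-topped spacer on the right at (309,178). The foot is at (282,227), turned by about 0.25 rad. The solenoid valve is at (331,244), the tall power pack at (385,217), the contactor at (222,232) and the fuse box at (222,197). In the side view the spacer and the saddle's ends stick up over the rack's back, with the foot behind the saddle.

I'll fit the models to the image edges next.

```bash
cat >> h.py <<'E'
from scipy.optimize import minimize
from scipy.ndimage import map_coordinates,gaussian_filter
def segs(pts,close=True):
    pts=np.asarray(pts,float); n=len(pts); return [(pts[i],pts[(i+1)%n]) for i in range(n if close else n-1)]
def edgescore(c,S,g,sgn,cen):
    """mean signed gradient across projected segments; sgn +1: brighter inside (towards cen)"""
    tot=0;L=0; cu=proj(c,cen)[0]
    for a,b in S:
        P=proj(c,a+(b-a)*np.linspace(.06,.94,40)[:,None]); t=P[-1]-P[0]; l=np.hypot(*t); n=np.array([-t[1],t[0]])/l
        if n@(cu-P.mean(0))<0:n=-n
        v=lambda o:map_coordinates(g,[(P+o*n)[:,1],(P+o*n)[:,0]],order=1)
        tot+=sgn*(v(.8)-v(-.8)).mean()*l;L+=l
    return tot/L
def gray(c): return cv2.cvtColor(c['img'],cv2.COLOR_RGB2GRAY).astype(float)
def fit(f,x0,steps):
    best=None; rng=np.random.default_rng(0)
    for k in range(40):
        x=np.array(x0)+rng.uniform(-1,1,len(x0))*steps
        r=minimize(lambda p:-f(p),x,method='Nelder-Mead',options=dict(initial_simplex=np.vstack([x]+[x+np.eye(len(x))[i]*steps[i]*.4 for i in range(len(x))]),xatol=.01,fatol=.01))
        if best is None or r.fun<best.fun: best=r
    return best.x,-best.fun
def rect(a,b,z): return np.array([[-a,-b,z],[a,-b,z],[a,b,z],[-a,b,z]],float)
def footT(p): return R.from_euler('z',p[2]),np.array([p[0],p[1],0])
def rackT(p): return R.from_euler('zy',[p[2],-np.pi/6]),np.array([p[0],p[1],62.])  # slope mid frame
def partT(rp,q): # q=(s,t,yaw) on slope
    Rr,o=rackT(rp); return Rr*R.from_euler('z',q[2]),o+Rr.apply([q[0],q[1],0])
def X(T,P): return T[0].apply(P)+T[1]
def ffoot(c,g):
    def f(p):
        T=footT(p); return edgescore(c,segs(X(T,rect(60,40,10))),g,-1,X(T,[[0,0,10]]))+edgescore(c,segs(X(T,rect(45,25,50))),g,1,X(T,[[0,0,50]]))
    return f
E
python3 - <<'E'
from h import *
np.set_printoptions(precision=2,suppress=True)
C=pickle.load(open('c0.pkl','rb')); c=C['top']; g=gray(c)
p,s=fit(ffoot(c,g),[435,210,-.25],[15,15,.15]); print('foot',p,s)
gs=gray(C['side'])
for z,a,b,sg in((10,60,40,-1),(50,45,25,1)):
    f=lambda q:edgescore(c,segs(X(footT(q),rect(a,b,z))),g,sg,X(footT(q),[[0,0,z]]))
    print(z,fit(f,p,[6,6,.06]))
# rack: low edge line & top edge & side
def fr(q):
    T=rackT(q); return edgescore(c,segs(X(T,rect(75,140,0))),g,-1,X(T,[[0,0,0]]))
rp,s=fit(fr,[650,150,0],[15,15,.08]); print('rack',rp,s)
# 2 m check of the same rack in the side picture: high edge
T=rackT(rp); print('rack side corners',proj(C['side'],X(T,rect(75,140,0))),'top',proj(c,X(T,rect(75,140,0))))
res={}
for n,t0,h in(('spacer',-65,52),('saddle',65,60)):
    def fp(q):
        T=partT(rp,q); return edgescore(c,segs(X(T,rect(45,25,h))),g,1,X(T,[[0,0,h]]))
    q,s=fit(fp,[-28,t0,0],[10,10,.08]); T=partT(rp,q); res[n]=q
    print(n,q,s,'origin',T[1],'bodymid',X(T,[[0,0,(12+h)/2]]),'topcorners px',proj(c,X(T,rect(45,25,h))).ravel())
img=cv2.resize(c['img'][130:260,200:395,::-1],None,fx=4,fy=4,interpolation=cv2.INTER_CUBIC)
im2=cv2.resize(C['side']['img'][150:280,270:465,::-1],None,fx=4,fy=4,interpolation=cv2.INTER_CUBIC)
for cc,im,o in((c,img,(200,130)),(C['side'],im2,(270,150))):
  for P in [X(footT(p),rect(60,40,10)),X(footT(p),rect(45,25,50)),X(rackT(rp),rect(75,140,0)),X(partT(rp,res['spacer']),rect(45,25,52)),X(partT(rp,res['saddle']),rect(45,25,60))]:
    cv2.polylines(im,[np.round((proj(cc,P)-o+.5)*4).astype(int)],True,(0,0,255),1)
cv2.imwrite('pics/fit.png',np.vstack([img[100:470,:620],im2[160:390,:620]]))
o=ctrl.observe(); np.set_printoptions(precision=4); print(o['tcp_pos'],o['orientation'])
pickle.dump(dict(foot=p,rack=rp,**res),open('fit.pkl','wb'))
for l,u in dict(power=(382,217)).items(): print(onz(c,u,390),onz(c,(358,217),390),onz(c,(322,205),0))
E
```

```text
foot [432.82 209.82  -0.28] 115.46060560699092
10 (array([434.64, 209.56,  -0.28]), np.float64(19.983270304318953))
50 (array([432.61, 209.86,  -0.29]), np.float64(96.46327545681513))
rack [643.54 167.74   0.02] 28.64196673020981
rack side corners [[312.61 220.61]
 [303.19 217.75]
 [389.93 229.73]
 [390.82 231.47]] top [[329.03 185.55]
 [327.17 148.04]
 [250.65 151.91]
 [254.89 189.27]]
spacer [-16.7  -67.66   0.  ] 119.7303960352355 origin [630.53  99.69  54.49] bodymid [[614.53  99.69  82.2 ]] topcorners px [316.28 188.62 314.89 165.83 301.01 166.53 302.67 189.31]
saddle [-9.13 65.06 -0.01] 101.47193196822843 origin [634.24 232.56  56.63] bodymid [[616.24 232.56  87.81]] topcorners px [279.74 189.51 277.83 166.6  263.87 167.2  266.05 190.09]
[ 203.1243 -617.4574  404.663 ] [-3.1416 -0.      0.3179]
[ 442.0622 -128.0339  390.    ] [444.0868 -55.1029 390.    ] [510.7692  54.4809   0.    ]
```

View pics/fit.png

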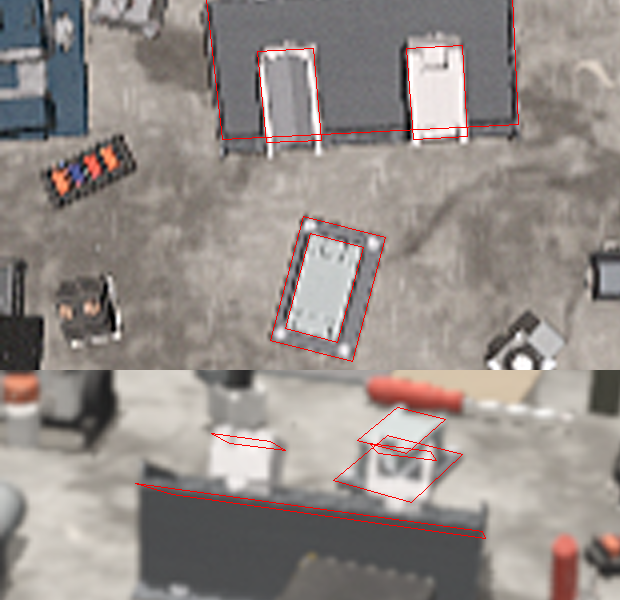

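The fit on the foot is good: (433, 210), yaw -0.28. The red spacer outline sits about 1.5 px too far uphill because the uphill end face also shows, so I'll refit that with both cameras. First I'll raise the arm clear of the power pack and square the tool to the rack.

>>> {"method": "carry_out", "body": {
  "deltas": [
    [100, [0, 0, -1], 0.95],
    [100, [0, 0, -1], 0.95],
    [100, [0, 0, -1], 0.95],
    [100, [0, 0, -1], 0],
    [100, [0, 0, -1], 0],
    [100, [0, 0, -1], 0],
    [100, [0, 0, -1], 0],
    [100, [0, 0, -1], 0],
    [100, [0, 0, 0], 0]
  ],
  "squeeze": 60
}}

```text
clock: 2.45
tcp_pos: [203.0, -617.6, 611.9]
orientation: [3.131, -0.004, 0.019]
contact_force: [0.3, -0.6, 1.0]
finger_gap: 0.995
grasp_force: 0.0
```

```bash
cat >> h.py <<'E'
def tiltT(q): return R.from_euler('zy',[q[3],-np.pi/6]),np.array(q[:3])
def fitpart(C,h,q0,tilt=tiltT,steps=(10,8,10,.06),top=True,verbose=0):
    gt,gs=gray(C['top']),gray(C['side'])
    def f(q,parts=False):
        T=tilt(q); t=rect(45,25,h); cen=X(T,[[0,0,h]]); e=np.array([[45,-25,12],[45,-25,h],[45,25,h],[45,25,12]],float)
        A=[(t[0],t[1]),(t[2],t[3])]+[(e[0],e[3])]
        if top: A+=[(t[3],t[0])]
        B=[(e[0],e[1]),(e[2],e[3])]
        if top: B+=[(t[3]*[1,1,1],t[0])] # far top edge
        s1=edgescore(C['top'],[(X(T,a),X(T,b)) for a,b in A],gt,1,cen)
        s2=edgescore(C['side'],[(X(T,a),X(T,b)) for a,b in B],gs,1,X(T,[[45,0,h/2+6]]))
        return s1+s2
    return fit(f,q0,np.array(steps))
E
python3 - <<'E'
from h import *
np.set_printoptions(precision=2,suppress=True)
C=pickle.load(open('c0.pkl','rb')); F=pickle.load(open('fit.pkl','rb'))
im=[cv2.resize(C['top']['img'][155:205,250:335,::-1],None,fx=8,fy=8,interpolation=cv2.INTER_CUBIC),cv2.resize(C['side']['img'][193:233,305:390,::-1],None,fx=8,fy=8,interpolation=cv2.INTER_CUBIC)]
for n,h,q0,tp in(('spacer',52,[627,100,53,.02],True),('saddle',60,[627,232,53,.02],False)):
    q,s=fitpart(C,h,q0,top=tp); T=tiltT(q); F[n+'4']=q; print(n,q,s,'mid',X(T,[[0,0,6+h/2]]))
    for k,(cn,o) in enumerate((('top',(250,155)),('side',(305,193)))):
        for P in (rect(45,25,h),np.array([[45,-25,12],[45,-25,h],[45,25,h],[45,25,12]],float)):
            cv2.polylines(im[k],[np.round((proj(C[cn],X(T,P))-o+.5)*8).astype(int)],True,(0,0,255),1)
cv2.imwrite('pics/fit2.png',np.vstack(im)[:600]); pickle.dump(F,open('fit.pkl','wb'))
E
```

```text
spacer [630.2   99.98  52.82   0.05] 144.19156836944077 mid [[614.2   99.98  80.54]]
saddle [619.73 232.11  51.88   0.04] 187.50680805403968 mid [[601.73 232.11  83.05]]
```

View pics/fit2.png

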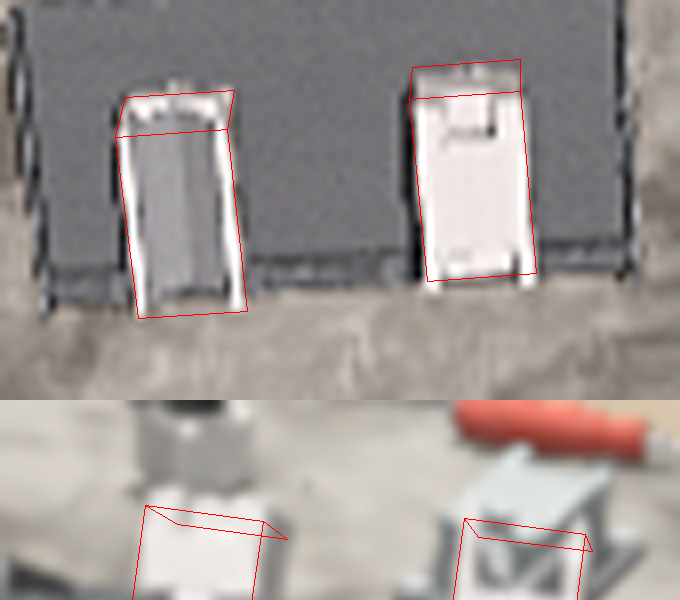

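The spacer's outline fits well across y. Its low prongs show about 1.5 px lower than the model, so its body middle is near (609, 100, 80). The saddle's body middle is near (602, 232, 83). I'll now pass over the power pack.

>>> {"method": "carry_out", "body": {
  "deltas": [
    [100, [0.6, -1, -0.1], 0],
    [100, [0.6, -1, -0.1], 0],
    [100, [0.6, -1, -0.1], 0],
    [100, [0.6, -1, -0.1], 0],
    [100, [0.6, -1, 0], 0],
    [100, [0.6, -1, 0], 0],
    [100, [0.6, -1, 0], 0],
    [100, [0.6, -1, 0], 0],
    [100, [0.6, -1, 0], 0],
    [100, [0.6, -1, 0], 0]
  ]
}}

```text
clock: 3.28
tcp_pos: [348.7, -363.1, 614.3]
orientation: [3.142, 0.0, 0.019]
contact_force: [0.3, -0.6, -0.3]
finger_gap: 1.0
grasp_force: 0.0
```

>>> {"method": "carry_out", "body": {
  "deltas": [
    [100, [0.6, -1, 0], 0],
    [100, [0.6, -1, 0], 0],
    [100, [0.6, -1, 0], 0],
    [100, [0.6, -1, 0], 0],
    [100, [0.6, -1, 0], 0],
    [100, [0.6, -1, 0], 0],
    [100, [0.6, -1, 0], 0],
    [100, [0.6, -1, 0], 0],
    [100, [0.6, -1, 0], 0],
    [100, [0.6, -1, 0], 0]
  ]
}}

```text
clock: 4.12
tcp_pos: [493.6, -110.4, 614.4]
orientation: [3.141, -0.0, 0.019]
contact_force: [0.2, 0.2, -0.3]
finger_gap: 1.001
grasp_force: 0.0
```

>>> {"method": "carry_out", "body": {
  "deltas": [
    [100, [0.6, -1, 0], 0],
    [100, [0.6, -1, 0], 0],
    [100, [0.6, -1, 0], 0],
    [100, [0.6, -1, 0], 0],
    [100, [0.6, -1, 0.5], 0],
    [100, [0.6, -1, 1], 0],
    [100, [0.6, -1, 1], 0],
    [100, [0.6, -1, 1], 0],
    [100, [0, 0, 0], 0],
    [100, [0, 0, 0], 0]
  ]
}}

```text
clock: 4.95
tcp_pos: [609.1, 92.4, 524.0]
orientation: [-3.141, 0.006, 0.024]
contact_force: [-0.8, -1.1, 0.4]
finger_gap: 1.005
grasp_force: 0.0
```

>>> {"method": "carry_out", "body": {
  "deltas": [
    [100, [0, -0.3, 1], -0.15],
    [100, [0, 0, 1], 0],
    [100, [0, 0, 1], 0],
    [100, [0, 0, 1], 0],
    [100, [0, 0, 1], 0],
    [100, [0, 0, 1], 0],
    [100, [0, 0, 1], 0],
    [100, [0, 0, 1], 0],
    [100, [0, 0, 1], 0],
    [100, [0, 0, 0.5], 0]
  ]
}}

```text
clock: 5.78
tcp_pos: [608.9, 95.3, 287.9]
orientation: [3.139, 0.002, 0.032]
contact_force: [0.0, 0.4, -0.7]
finger_gap: 0.997
grasp_force: 0.0
```

```bash
python3 - <<'E'
from h import *
c=shot('side'); t=shot('top')
a=cv2.resize(c['img'][150:250,270:400,::-1],None,fx=4.5,fy=4.5,interpolation=cv2.INTER_CUBIC)
cv2.imwrite('pics/a.png',a); o=ctrl.observe(); print(o['tcp_pos'],o['orientation'])
for d in (119,-0): pass
p=o['tcp_pos']; print((proj(c,[p-[0,0,173],p-[0,0,155]])-[270,150])*4.5)
E
```

```text
[608.6660889   95.93892692 287.97391646] [3.13980199 0.00396828 0.032815  ]
[[272.19657043 241.6650034 ]
 [272.89411592 220.06329126]]
```

View pics/a.png

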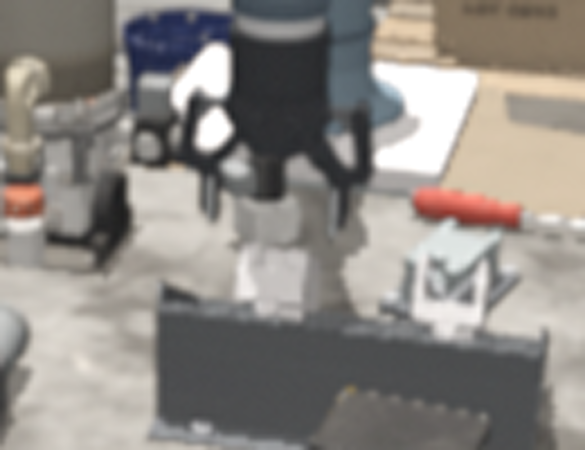

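The fingers at (210,215) and (343,225) in the crop straddle the spacer at (273,280) evenly. Going down and closing.

>>> {"method": "carry_out", "body": {
  "deltas": [
    [100, [0, -0.16, 0.8], 0],
    [100, [0, 0, 0.8], 0],
    [100, [0, 0, 0.4], 0],
    [100, [0, 0, 0], 0],
    [0, [0, 0, 0], 0],
    [0, [0, 0, 0], 0],
    [0, [0, 0, 0], 0],
    [0, [0, 0, 0], 0],
    [0, [0, 0, 0], 0],
    [0, [0, 0, 0], 0]
  ],
  "squeeze": 60
}}

```text
clock: 6.72
tcp_pos: [610.2, 102.2, 241.8]
orientation: [3.141, -0.003, 0.035]
contact_force: [-1.5, -1.5, 5.9]
finger_gap: 0.576
grasp_force: 62.8
```

>>> {"method": "carry_out", "body": {
  "deltas": [
    [0, [0, 0, 0], 0],
    [0, [0, 0, 0], 0],
    [0, [0, 0, 0], 0],
    [0, [0, 0, 0], 0]
  ]
}}

```text
clock: 7.05
tcp_pos: [610.2, 102.2, 241.8]
orientation: [3.141, -0.003, 0.035]
contact_force: [-1.6, -1.3, 6.0]
finger_gap: 0.574
grasp_force: 62.8
```

>>> {"method": "carry_out", "body": {
  "deltas": [
    [0, [0, 0, -0.5], 0],
    [0, [0, 0, -1], 0],
    [0, [0, 0, -0.5], 0],
    [0, [-0.97, 0.08, 0], 0],
    [0, [-0.97, 0.08, 0], 0],
    [0, [-0.97, 0.08, 0], 0],
    [0, [-0.97, 0.08, 0], 0],
    [0, [-0.97, 0.08, 0], 0],
    [0, [0, 0, 0], 0],
    [0, [0, 0, 0], 0]
  ]
}}

```text
clock: 7.88
tcp_pos: [486.7, 87.6, 289.5]
orientation: [3.14, 0.001, 0.036]
contact_force: [1.2, -0.2, -3.4]
finger_gap: 0.579
grasp_force: 62.8
```

>>> {"method": "carry_out", "body": {
  "deltas": [
    [0, [0, 0, 0.9], 0],
    [0, [0, 0, 0.9], 0],
    [0, [0, 0, 0.7], 0],
    [0, [0, 0, 0], 0],
    [0, [0, 0, 0], 0]
  ],
  "squeeze": 30
}}

```text
clock: 8.3
tcp_pos: [488.8, 87.9, 226.8]
orientation: [-3.141, 0.001, 0.035]
contact_force: [0.6, 0.1, -2.4]
finger_gap: 0.577
grasp_force: 62.6
```

```bash
python3 - <<'E'
from h import *
c=shot('side')
a=cv2.resize(c['img'][150:250,270:400,::-1],None,fx=4.5,fy=4.5,interpolation=cv2.INTER_CUBIC)
cv2.imwrite('pics/b.png',a); o=ctrl.observe(); print(o['tcp_pos'],o['orientation'],o['contact_force'],o['ft_torque'])
E
```

```text
[489.45769365  88.19059244 227.79715499] [-3.14068963e+00 -1.39063289e-03  3.51120083e-02] [ 0.03455859  0.39310231 -2.46195689] [ 0.01630588 -0.01078899 -0.00817335]
```

View pics/b.png

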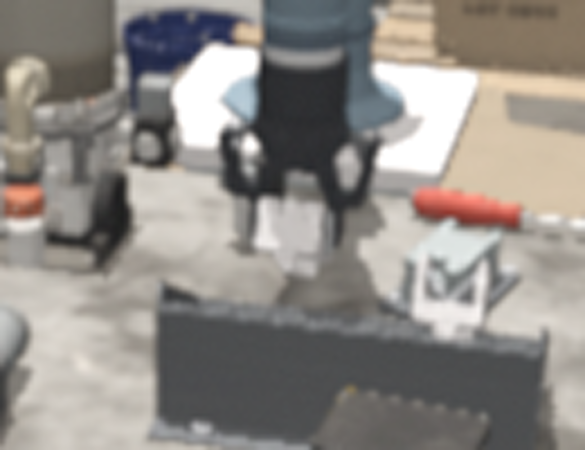

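The spacer hangs level across the grip at (295,235) in the crop, with nothing touching. I'll lower it in small steps to level it on the table.

>>> {"method": "carry_out", "body": {
  "deltas": [
    [0, [0, 0, 0.25], 0],
    [0, [0, 0, 0.25], 0],
    [0, [0, 0, 0.2], 0],
    [0, [0, 0, 0], 0]
  ],
  "squeeze": 20
}}

```text
clock: 8.68
tcp_pos: [488.0, 87.6, 208.9]
orientation: [3.141, 0.001, 0.035]
contact_force: [0.0, 0.0, -3.4]
finger_gap: 0.575
grasp_force: 62.7
```

>>> {"method": "carry_out", "body": {
  "deltas": [
    [0, [0, 0, 0.2], 0],
    [0, [0, 0, 0.2], 0],
    [0, [0, 0, 0], 0]
  ]
}}

```text
clock: 8.93
tcp_pos: [492.3, 88.2, 203.1]
orientation: [3.141, -0.009, 0.035]
contact_force: [1.8, -1.8, 11.5]
finger_gap: 0.576
grasp_force: 65.2
```

>>> {"method": "carry_out", "body": {
  "deltas": [
    [0, [0.2, 0, 0.2], 0],
    [0, [0.2, 0, 0.15], 0],
    [0, [0.2, 0, 0.15], 0],
    [0, [0, 0, 0], 0]
  ]
}}

```text
clock: 9.27
tcp_pos: [507.3, 88.6, 190.3]
orientation: [3.141, -0.008, 0.034]
contact_force: [1.6, -1.6, 10.7]
finger_gap: 0.574
grasp_force: 66.8
```

>>> {"method": "carry_out", "body": {
  "deltas": [
    [0, [0.05, 0, 0.1], 0],
    [0, [0, 0, 0.05], 0],
    [0, [0, 0, 0], 0]
  ]
}}

```text
clock: 9.52
tcp_pos: [509.2, 88.6, 187.5]
orientation: [3.141, -0.011, 0.034]
contact_force: [2.7, -2.3, 13.1]
finger_gap: 0.577
grasp_force: 67.3
```

>>> {"method": "carry_out", "body": {
  "deltas": [
    [0, [0, 0, 0.1], 0],
    [0, [0, 0, 0.1], 0],
    [0, [0, 0, 0], 0]
  ]
}}

```text
clock: 9.77
tcp_pos: [511.0, 88.6, 183.7]
orientation: [-3.141, -0.016, 0.034]
contact_force: [4.3, -1.7, 14.9]
finger_gap: 0.576
grasp_force: 67.2
```

>>> {"method": "carry_out", "body": {
  "deltas": [
    [0, [0, 0, 0.1], 0],
    [0, [0, 0, 0.1], 0],
    [0, [0, 0, 0], 0]
  ]
}}

```text
clock: 10.02
tcp_pos: [511.4, 89.4, 183.4]
orientation: [3.137, -0.014, 0.034]
contact_force: [-9.6, -5.4, 52.2]
finger_gap: 0.581
grasp_force: 71.5
```

The force jumped to 52 N, so both lugs are on the table. I'll let go and regrasp it level.

>>> {"method": "carry_out", "body": {
  "deltas": [
    [0, [0, 0, -0.2], 0],
    [80, [0, 0, -0.1], 0],
    [80, [0, 0, 0], 0],
    [80, [0, 0, 0], 0],
    [80, [0, 0, 0], 0],
    [80, [0, 0, 0], 0]
  ]
}}

```text
clock: 10.52
tcp_pos: [503.9, 88.3, 179.9]
orientation: [-3.141, 0.002, 0.035]
contact_force: [0.2, -0.8, -0.0]
finger_gap: 0.796
grasp_force: 0.0
```

>>> {"method": "carry_out", "body": {
  "deltas": [
    [0, [0, 0, 0], 0],
    [0, [0, 0, 0], 0],
    [0, [0, 0, 0], 0],
    [0, [0, 0, 0], 0],
    [0, [0, 0, 0], 0],
    [0, [0, 0, 0], 0]
  ],
  "squeeze": 70
}}

```text
clock: 11.02
tcp_pos: [504.2, 88.2, 180.5]
orientation: [3.141, 0.001, 0.035]
contact_force: [-1.1, -0.2, -2.4]
finger_gap: 0.585
grasp_force: 72.7
```

>>> {"method": "carry_out", "body": {
  "deltas": [
    [0, [0, 0, -0.5], 0],
    [0, [0, 0, -1], 0.5],
    [0, [0, 0, -1], 0.5],
    [0, [0, 0, -1], 0.5],
    [0, [0, 0, -0.5], 0.5],
    [0, [-0.5, 0, 0], 0.5],
    [0, [-1, -0.5, 0], 0.5],
    [0, [0, -1, 0], 0],
    [0, [0, 0, 0], 0],
    [0, [0, 0, 0], 0]
  ]
}}

```text
clock: 11.85
tcp_pos: [477.0, 134.1, 281.8]
orientation: [-3.141, -0.001, -0.275]
contact_force: [-0.7, 0.1, -3.6]
finger_gap: 0.578
grasp_force: 73.4
```

```bash
python3 - <<'E'
from h import *
c=shot('side');t=shot('top'); o=ctrl.observe(); pickle.dump((c,t,o),open('c1.pkl','wb'))
a=cv2.resize(c['img'][150:250,270:400,::-1],None,fx=4.5,fy=4.5,interpolation=cv2.INTER_CUBIC)
b=cv2.resize(t['img'][170:260,250:380,::-1],None,fx=4.5,fy=4.5,interpolation=cv2.INTER_CUBIC)
cv2.imwrite('pics/c.png',np.vstack([a[:330],b[:260]])); print(o['tcp_pos'],o['orientation'],o['contact_force'],o['ft_torque'],o['finger_gap'])
E
```

```text
[477.51092406 131.93870206 281.28894251] [ 3.14076247e+00 -1.29876689e-04 -2.78968708e-01] [-0.99093634 -0.59133626 -3.21403918] [-0.04420124 -0.01709032  0.01349927] 0.5788628705622858
```

View pics/c.png

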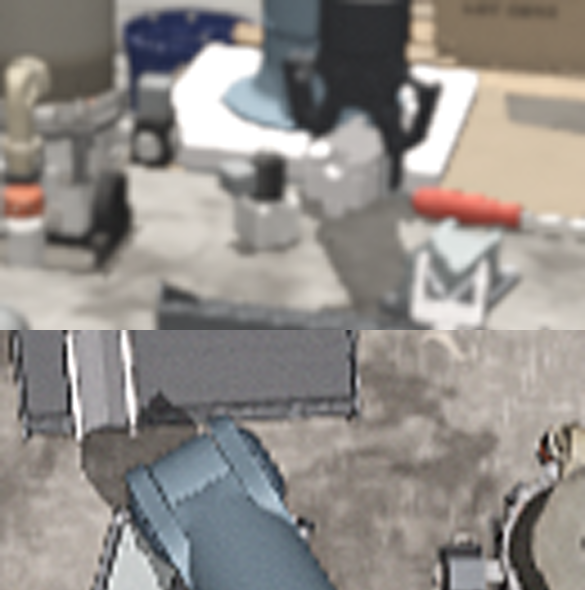

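The spacer is held, but the top view is hidden by the wrist. I'll set it down on the open table, already turned to the foot's heading, and back off to measure its exact place.

>>> {"method": "carry_out", "body": {
  "deltas": [
    [0, [0.8, 0.75, 0], 0],
    [0, [0.8, 0.75, 0], 0],
    [0, [0, 0, 0], 0],
    [0, [0, 0, 1], 0],
    [0, [0, 0, 1], 0],
    [0, [0, 0, 1], 0],
    [0, [0, 0, 0.7], 0],
    [0, [0, 0, 0.2], 0],
    [0, [0, 0, 0], 0]
  ]
}}

```text
clock: 12.7
tcp_pos: [505.1, 84.0, 182.3]
orientation: [3.139, 0.003, -0.281]
contact_force: [-0.1, 0.1, -2.2]
finger_gap: 0.579
grasp_force: 73.9
```

>>> {"method": "carry_out", "body": {
  "deltas": [
    [0, [0, 0, 0.06], 0],
    [0, [0, 0, 0.06], 0],
    [0, [0, 0, 0], 0]
  ]
}}

```text
clock: 12.95
tcp_pos: [506.5, 85.3, 181.5]
orientation: [-3.141, -0.002, -0.279]
contact_force: [0.5, 0.2, -3.2]
finger_gap: 0.578
grasp_force: 73.9
```

>>> {"method": "carry_out", "body": {
  "deltas": [
    [0, [0, 0, 0.06], 0],
    [0, [0, 0, 0.06], 0],
    [0, [0, 0, 0], 0],
    [85, [0, 0, 0], 0],
    [85, [0, 0, 0], 0],
    [85, [0, 0, 0], 0],
    [85, [0, 0, 0], 0],
    [85, [0, 0, -0.3], 0],
    [85, [0, 0, -1], 0],
    [85, [0, 0, -1], 0]
  ]
}}

```text
clock: 13.78
tcp_pos: [504.8, 85.2, 234.6]
orientation: [3.14, 0.004, -0.279]
contact_force: [-0.1, 0.6, -0.3]
finger_gap: 0.852
grasp_force: 0.0
```

>>> {"method": "carry_out", "body": {
  "deltas": [
    [100, [0, 0, -1], 0],
    [100, [0, -0.5, -1], 0],
    [100, [0, -1, 0], 0],
    [100, [0, -1, 0], 0],
    [100, [0, -1, 0], 0],
    [100, [0, -1, 0], 0],
    [100, [0, -1, 0], 0],
    [100, [0, -1, 0], 0],
    [100, [0, -1, 0], 0],
    [100, [0, -1, 0], 0]
  ]
}}

```text
clock: 14.62
tcp_pos: [564.5, 290.6, 285.2]
orientation: [3.141, 0.0, -0.279]
contact_force: [-1.3, 0.2, 0.3]
finger_gap: 0.997
grasp_force: 0.0
```

```bash
cat >> h.py <<'E'
def flatT(z): return lambda q:(R.from_euler('z',q[2]),np.array([q[0],q[1],z]))
E
python3 - <<'E'
from h import *
np.set_printoptions(precision=3,suppress=True)
t=shot('top'); o=ctrl.observe(); pickle.dump((t,o),open('c2.pkl','wb')); g=gray(t)
print(o['tcp_pos'],o['orientation'])
T=flatT(0)
def f(q):
    t4=X(T(q),rect(45,25,52)); S=segs(t4); return edgescore(t,S,g,1,X(T(q),[[0,0,52]]))
q,s=fit(f,[510,85,-.28],[12,12,.1]); print(q,s)
p,s2=fit(ffoot(t,g),[433,210,-.28],[10,10,.1]); print('foot',p,s2)
F=pickle.load(open('fit.pkl','rb')); F['flat']=q; F['foot2']=p; pickle.dump(F,open('fit.pkl','wb'))
im=cv2.resize(t['img'][165:255,255:345,::-1],None,fx=6.5,fy=6.5,interpolation=cv2.INTER_CUBIC)
for P in (X(T(q),rect(45,25,52)),X(footT(p),rect(45,25,50)),X(footT(p),rect(60,40,10))): cv2.polylines(im,[np.round((proj(t,P)-[255,165]+.5)*6.5).astype(int)],True,(0,0,255),1)
cv2.imwrite('pics/d.png',im)
E
```

```text
[564.164 296.854 286.1  ] [-3.133 -0.    -0.273]
[507.521  83.884  -0.28 ] 124.109608362599
foot [431.961 210.522  -0.273] 20.725855381451836
```

View pics/d.png

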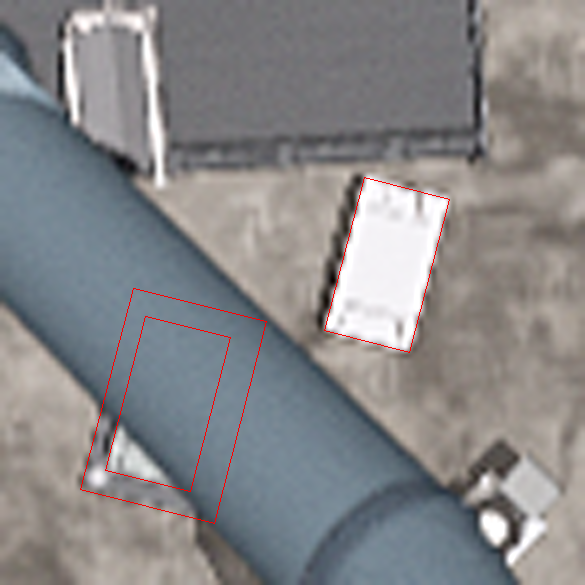

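The flat spacer fit is tight: centre at (507.5, 83.9), yaw -0.280, the same heading as the foot at (432.6, 209.9, -0.28). I'll return, regrasp it centred, and carry it over.

>>> {"method": "carry_out", "body": {
  "deltas": [
    [100, [0, 0.9, 0], 0],
    [100, [0, 0.9, 0], 0],
    [100, [0, 0.9, 0], 0],
    [100, [0, 0.9, 0], 0],
    [100, [0, 0.9, 0], 0],
    [100, [0, 0.9, 0], 0],
    [100, [0, 0.9, 0], 0],
    [90, [0, 0.9, 0], 0],
    [90, [0.16, 0.9, 0], 0],
    [90, [0, 0.72, 0], 0]
  ]
}}

```text
clock: 15.5
tcp_pos: [507.2, 74.3, 285.2]
orientation: [3.141, -0.001, -0.281]
contact_force: [-0.4, -0.8, 0.4]
finger_gap: 0.903
grasp_force: 0.0
```

>>> {"method": "carry_out", "body": {
  "deltas": [
    [90, [0, 0, 0], 0],
    [90, [0, 0, 0], 0],
    [90, [0, 0, 0], 0]
  ]
}}

```text
clock: 15.75
tcp_pos: [507.5, 77.4, 285.4]
orientation: [-3.14, -0.001, -0.278]
contact_force: [-0.2, 0.2, -0.9]
finger_gap: 0.9
grasp_force: 0.0
```

>>> {"method": "carry_out", "body": {
  "deltas": [
    [90, [-0.07, -0.25, 0.5], 0],
    [90, [0, 0, 1], 0],
    [90, [0, 0, 1], 0],
    [90, [0, 0, 1], 0],
    [90, [0, 0, 0.58], 0],
    [90, [0, 0, 0], 0],
    [90, [0, 0, 0], 0]
  ]
}}

```text
clock: 16.33
tcp_pos: [507.2, 84.6, 182.4]
orientation: [-3.141, 0.002, -0.277]
contact_force: [0.1, 1.0, 1.0]
finger_gap: 0.896
grasp_force: 0.0
```

>>> {"method": "carry_out", "body": {
  "deltas": [
    [0, [0, 0, 0], 0],
    [0, [0, 0, 0], 0],
    [0, [0, 0, 0], 0],
    [0, [0, 0, 0], 0],
    [0, [0, 0, 0], 0],
    [0, [0, 0, 0], 0],
    [0, [0, 0, 0], 0]
  ]
}}

```text
clock: 16.92
tcp_pos: [508.7, 83.9, 184.7]
orientation: [-3.139, -0.003, -0.279]
contact_force: [-0.6, 0.8, 6.5]
finger_gap: 0.574
grasp_force: 72.9
```

>>> {"method": "carry_out", "body": {
  "deltas": [
    [0, [0, 0, -0.5], 0],
    [0, [0, 0, -1], 0],
    [0, [0, 0, -1], 0],
    [0, [0, 0, -1], 0],
    [0, [-0.85, -0.8, -0.3], 0],
    [0, [-0.85, -0.8, 0], 0],
    [0, [-0.85, -0.8, 0], 0],
    [0, [-0.85, -0.8, 0], 0],
    [0, [-0.85, -0.8, 0], 0],
    [0, [0, 0, 0], 0]
  ]
}}

```text
clock: 17.75
tcp_pos: [428.2, 213.8, 278.2]
orientation: [-3.14, 0.003, -0.269]
contact_force: [-0.6, 0.4, -2.7]
finger_gap: 0.576
grasp_force: 73.3
```

>>> {"method": "carry_out", "body": {
  "deltas": [
    [0, [0, 0, 0], 0],
    [0, [0, 0, 0], 0]
  ]
}}

```text
clock: 17.92
tcp_pos: [432.4, 207.6, 277.8]
orientation: [3.14, 0.0, -0.279]
contact_force: [-0.0, -0.0, -3.5]
finger_gap: 0.581
grasp_force: 73.3
```

>>> {"method": "carry_out", "body": {
  "deltas": [
    [0, [0.03, -0.1, 0.5], 0],
    [0, [0, 0, 0.7], 0],
    [0, [0, 0, 0.3], 0],
    [0, [0, 0, 0], 0],
    [0, [0, 0, 0], 0],
    [0, [0, 0, 0], 0]
  ]
}}

```text
clock: 18.42
tcp_pos: [434.8, 210.2, 240.9]
orientation: [-3.141, -0.001, -0.28]
contact_force: [0.6, -0.7, -3.3]
finger_gap: 0.576
grasp_force: 73.2
```

>>> {"method": "carry_out", "body": {
  "deltas": [
    [0, [0, 0, 0.15], 0],
    [0, [-0.03, 0, 0.15], 0],
    [0, [0, 0, 0.1], 0],
    [0, [0, 0, 0], 0],
    [0, [0, 0, 0], 0]
  ]
}}

```text
clock: 18.83
tcp_pos: [433.4, 210.8, 230.2]
orientation: [3.141, 0.0, -0.279]
contact_force: [-0.2, 0.1, -3.5]
finger_gap: 0.58
grasp_force: 73.2
```

>>> {"method": "carry_out", "body": {
  "deltas": [
    [0, [0, 0, 0.15], 0],
    [0, [0, 0, 0.1], 0],
    [0, [0, 0, 0.1], 0],
    [0, [0, 0, 0], 0]
  ]
}}

```text
clock: 19.17
tcp_pos: [433.6, 211.1, 222.7]
orientation: [3.14, -0.0, -0.279]
contact_force: [-4.2, -2.3, 8.8]
finger_gap: 0.571
grasp_force: 74.2
```

It seated exactly at the predicted height (222.7). I'll release, rise, and take an unobstructed picture on the way to the saddle.

>>> {"method": "carry_out", "body": {
  "deltas": [
    [85, [0, 0, -0.08], 0],
    [85, [0, 0, 0], 0],
    [85, [0, 0, 0], 0],
    [85, [0, 0, 0], 0],
    [85, [0, 0, -0.5], 0],
    [85, [0, 0, -1], 0],
    [100, [0, 0, -1], 0],
    [100, [0, 0, -1], -1],
    [100, [0, 0, -0.5], -1],
    [100, [0, 0, 0], -1]
  ]
}}

```text
clock: 20.0
tcp_pos: [434.9, 212.1, 328.2]
orientation: [-3.139, -0.008, 0.04]
contact_force: [0.1, 0.4, 0.0]
finger_gap: 0.997
grasp_force: 0.0
```

>>> {"method": "carry_out", "body": {
  "deltas": [
    [100, [0.9, 0, -0.5], 0],
    [100, [0.9, -0.1, -0.5], 0],
    [100, [0.9, -0.1, 0], 0],
    [100, [0.9, -0.1, 0], 0],
    [100, [0.9, -0.1, 0], 0],
    [100, [0.9, -0.1, 0], 0],
    [100, [0.9, -0.1, 0], 0],
    [100, [0.5, 0, 0], 0],
    [100, [0, 0, 0], 0],
    [100, [0, 0, 0], 0]
  ]
}}

```text
clock: 20.83
tcp_pos: [603.1, 231.5, 349.0]
orientation: [-3.141, 0.001, 0.034]
contact_force: [-0.5, -0.4, -0.4]
finger_gap: 1.0
grasp_force: 0.0
```

```bash
python3 - <<'E'
from h import *
np.set_printoptions(precision=3,suppress=True)
c=shot('side'); o=ctrl.observe()
print(o['tcp_pos'],o['orientation'])
F=pickle.load(open('fit.pkl','rb')); T=flatT(38)([432.6,209.9,-.283]); 
im=cv2.resize(c['img'][150:250,300:430,::-1],None,fx=5,fy=5,interpolation=cv2.INTER_CUBIC)
for P in (X(T,rect(45,25,52)),X(T,rect(45,25,12))): cv2.polylines(im,[np.round((proj(c,P)-[300,150]+.5)*5).astype(int)],True,(0,0,255),1)
cv2.imwrite('pics/e.png',im)
E
```

```text
[602.279 231.835 348.879] [-3.141  0.001  0.035]
```

View pics/e.png

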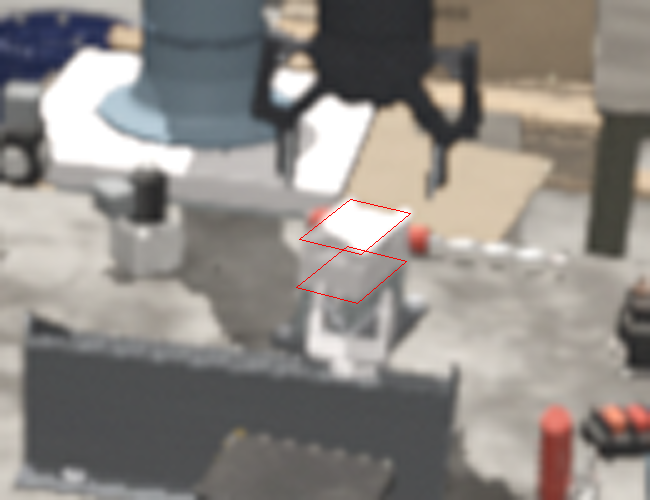

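The spacer top at (355,225) in the crop matches its seated model, and the fingers at (285,160)/(437,165) are centred over the saddle. Grasping the saddle next.

>>> {"method": "carry_out", "body": {
  "deltas": [
    [100, [0, 0, 1], 0],
    [100, [0, 0, 1], 0],
    [100, [0, 0, 1], 0],
    [100, [0, 0, 0.8], 0],
    [100, [0, 0, 0.4], 0],
    [100, [0, 0, 0], 0],
    [0, [0, 0, 0], 0],
    [0, [0, 0, 0], 0],
    [0, [0, 0, 0], 0],
    [0, [0, 0, 0], 0]
  ],
  "squeeze": 60
}}

```text
clock: 21.72
tcp_pos: [603.6, 232.7, 246.1]
orientation: [-3.14, -0.003, 0.035]
contact_force: [-0.2, 0.2, 3.6]
finger_gap: 0.578
grasp_force: 62.3
```

>>> {"method": "carry_out", "body": {
  "deltas": [
    [0, [0, 0, 0], 0],
    [0, [0, 0, 0], 0],
    [0, [0, 0, 0], 0],
    [0, [0, 0, 0], 0]
  ]
}}

```text
clock: 22.05
tcp_pos: [603.6, 232.7, 246.1]
orientation: [-3.14, -0.003, 0.035]
contact_force: [-1.2, -0.1, 6.9]
finger_gap: 0.579
grasp_force: 62.5
```

>>> {"method": "carry_out", "body": {
  "deltas": [
    [0, [0, 0, -0.5], 0],
    [0, [0, 0, -1], 0],
    [0, [0, 0, -1], 0],
    [0, [0, 0, -0.5], 0],
    [0, [-0.78, 0.94, 0], 0],
    [0, [-0.78, 0.94, 0], 0],
    [0, [-0.78, 0.94, 0], 0],
    [0, [-0.78, 0.94, 0], 0],
    [0, [-0.78, 0.94, 0], 0],
    [0, [-0.78, 0.94, 0], 0]
  ]
}}

```text
clock: 22.88
tcp_pos: [489.4, 85.4, 318.3]
orientation: [3.141, 0.001, 0.035]
contact_force: [-0.6, 0.1, -3.0]
finger_gap: 0.574
grasp_force: 63.1
```

>>> {"method": "carry_out", "body": {
  "deltas": [
    [0, [0, 0, 0], 0],
    [0, [0, 0, 0.9], 0],
    [0, [0, 0, 1], 0],
    [0, [0, 0, 1], 0],
    [0, [0, 0, 0.7], 0],
    [0, [0, 0, 0], 0],
    [0, [0, 0, 0], 0]
  ]
}}

```text
clock: 23.47
tcp_pos: [490.2, 86.6, 227.9]
orientation: [3.141, 0.003, 0.035]
contact_force: [-0.7, 1.0, -2.9]
finger_gap: 0.576
grasp_force: 63.1
```

>>> {"method": "carry_out", "body": {
  "deltas": [
    [0, [0, 0, 0.25], 0],
    [0, [0, 0, 0.25], 0],
    [0, [0, 0, 0.2], 0],
    [0, [0, 0, 0], 0]
  ]
}}

```text
clock: 23.8
tcp_pos: [491.5, 86.8, 211.3]
orientation: [-3.141, -0.002, 0.035]
contact_force: [1.4, -0.0, -2.6]
finger_gap: 0.58
grasp_force: 63.6
```

>>> {"method": "carry_out", "body": {
  "deltas": [
    [0, [0.15, 0, 0.2], 0],
    [0, [0.2, 0, 0.2], 0],
    [0, [0.2, 0, 0.2], 0],
    [0, [0, 0, 0], 0]
  ]
}}

```text
clock: 24.13
tcp_pos: [508.4, 87.7, 199.4]
orientation: [3.141, -0.007, 0.034]
contact_force: [0.5, -1.5, 9.6]
finger_gap: 0.578
grasp_force: 65.3
```

>>> {"method": "carry_out", "body": {
  "deltas": [
    [0, [0.1, 0, 0.2], 0],
    [0, [0.05, 0, 0.15], 0],
    [0, [0, 0, 0.1], 0],
    [0, [0, 0, 0], 0]
  ]
}}

```text
clock: 24.47
tcp_pos: [515.2, 87.8, 190.3]
orientation: [-3.141, -0.017, 0.034]
contact_force: [5.2, -2.3, 12.6]
finger_gap: 0.577
grasp_force: 65.3
```

>>> {"method": "carry_out", "body": {
  "deltas": [
    [0, [0, 0, 0.1], 0],
    [0, [0, 0, 0.1], 0],
    [0, [0, 0, 0], 0]
  ]
}}

```text
clock: 24.72
tcp_pos: [516.3, 88.2, 188.4]
orientation: [3.14, -0.018, 0.034]
contact_force: [-0.6, -4.4, 33.3]
finger_gap: 0.576
grasp_force: 67.7
```

>>> {"method": "carry_out", "body": {
  "deltas": [
    [0, [0, 0, 0.1], 0],
    [0, [0, 0, 0], 0]
  ]
}}

```text
clock: 24.88
tcp_pos: [516.4, 88.6, 188.3]
orientation: [3.138, -0.018, 0.034]
contact_force: [-7.7, -5.9, 51.5]
finger_gap: 0.578
grasp_force: 69.7
```

>>> {"method": "carry_out", "body": {
  "deltas": [
    [0, [0, 0, -0.2], 0],
    [85, [0, 0, -0.1], 0],
    [85, [0, 0, 0], 0],
    [85, [0, 0, 0], 0],
    [85, [0, 0, 0], 0],
    [85, [0, 0, 0], 0]
  ]
}}

```text
clock: 25.38
tcp_pos: [507.7, 87.3, 183.9]
orientation: [-3.142, 0.002, 0.035]
contact_force: [0.1, 1.0, 0.3]
finger_gap: 0.848
grasp_force: 0.0
```

>>> {"method": "carry_out", "body": {
  "deltas": [
    [0, [0.2, 0, 0], 0],
    [0, [0, 0, 0], 0],
    [0, [0, 0, 0], 0],
    [0, [0, 0, 0], 0],
    [0, [0, 0, 0], 0],
    [0, [0, 0, 0], 0]
  ],
  "squeeze": 70
}}

```text
clock: 25.88
tcp_pos: [513.4, 87.6, 184.8]
orientation: [-3.141, 0.0, 0.035]
contact_force: [1.0, 0.8, -1.3]
finger_gap: 0.574
grasp_force: 72.7
```

>>> {"method": "carry_out", "body": {
  "deltas": [
    [0, [0, 0, -0.4], 0],
    [0, [0, 0, -0.4], 0],
    [0, [0, 0, 0], 0.7],
    [0, [0, 0, 0], 0.8],
    [0, [0, 0, 0], 0.8],
    [0, [0, 0, 0], 0.75],
    [0, [0, 0, 0], 0],
    [0, [0, 0, 0.4], 0],
    [0, [0, 0, 0.4], 0],
    [0, [0, 0, 0], 0]
  ]
}}

```text
clock: 26.72
tcp_pos: [513.9, 87.6, 184.4]
orientation: [-3.141, -0.001, -0.283]
contact_force: [1.1, 0.5, -0.9]
finger_gap: 0.577
grasp_force: 73.2
```

>>> {"method": "carry_out", "body": {
  "deltas": [
    [0, [0, 0, 0.08], 0],
    [0, [0, 0, 0], 0],
    [85, [0, 0, 0], 0],
    [85, [0, 0, 0], 0],
    [85, [0, 0, 0], 0],
    [85, [0, 0, 0], 0],
    [100, [0, 0, -0.3], 0],
    [100, [0, 0, -1], 0],
    [100, [0, 0, -1], 0],
    [100, [0, 0, -1], 0]
  ]
}}

```text
clock: 27.55
tcp_pos: [513.0, 87.5, 266.2]
orientation: [3.141, 0.001, -0.284]
contact_force: [0.7, -0.3, -0.6]
finger_gap: 0.999
grasp_force: 0.0
```

>>> {"method": "carry_out", "body": {
  "deltas": [
    [100, [0, 0, -1], 0],
    [100, [0, -1, 0], 0],
    [100, [0, -1, 0], 0],
    [100, [0, -1, 0], 0],
    [100, [0, -1, 0], 0],
    [100, [0, -1, 0], 0],
    [100, [0, -1, 0], 0],
    [100, [0, -1, 0], 0],
    [100, [0, 0, 0], 0],
    [100, [0, 0, 0], 0]
  ]
}}

```text
clock: 28.38
tcp_pos: [562.0, 257.7, 290.8]
orientation: [-3.14, 0.001, -0.281]
contact_force: [-0.0, 0.5, -0.1]
finger_gap: 1.0
grasp_force: 0.0
```

```bash
python3 - <<'E'
from h import *
np.set_printoptions(precision=3,suppress=True)
t=shot('top'); c=shot('side'); o=ctrl.observe(); pickle.dump((t,c,o),open('c3.pkl','wb')); g=gray(t)
T=flatT(0)
def f(long,w=None):
    def k(q):
        r=X(T(q),rect(45,25,60)); S=segs(r); S=S if long else [S[0],S[2]]
        return edgescore(t,S,g,1,X(T(q),[[0,0,60]]))
    return k
for L in (1,0): print(L,fit(f(L),[514,88,-.28],[12,12,.1]))
r=ctrl.cut_out('top','saddle')
if r:
    m=r[0]['pixels'].astype(np.uint8); k=np.argwhere(m)[:,::-1].astype(np.float32); (u,w,a)=cv2.minAreaRect(k); print(r[0]['score'],m.sum(),u,w,a,onz(t,u,60))
# min-area rect of the bright region near the expected spot
E
```

```text
1 (array([507.792,  88.058,  -0.284]), np.float64(95.65301259986488))
0 (array([506.739,  88.36 ,  -0.279]), np.float64(140.72967201880775))
0.54 351 (312.9705810546875, 205.61764526367188) (14.794672966003418, 24.496097564697266) 14.03624439239502 [505.237  87.642  60.   ]
```

```bash
python3 - <<'E'
from h import *
np.set_printoptions(precision=2,suppress=True)
t,c,o=pickle.load(open('c3.pkl','rb')); t2,_=pickle.load(open('c2.pkl','rb'))
def prof(t,x0,y0,yaw,h,ys,ends):
    g=gray(t); T=flatT(0)([x0,y0,yaw])
    xs=np.arange(-60,61,.5); v=0
    for y in ys:
        P=proj(t,X(T,np.c_[xs,0*xs+y,0*xs+h])); v=v+map_coordinates(g,[P[:,1],P[:,0]],order=1)
    d=np.gradient(gaussian_filter(v/len(ys),3))
    i=np.argmax(np.where(xs<-25,d,-9)); j=np.argmin(np.where(xs>25,d,9)); return xs[i],xs[j],(xs[i]+xs[j])/2
print('spacer ref (seated ok)',prof(t2,507.5,83.9,-.28,52,[-8,0,8],0),prof(t2,507.5,83.9,-.28,52,[-22,-21,21,22],0))
print('saddle',prof(t,507.8,88.2,-.282,60,[-23,-22,22,23],0),prof(t,507.8,88.2,-.282,60,[-22],0),prof(t,507.8,88.2,-.282,60,[22],0))
q,s=fit(ffoot(t,gray(t)),[433,210,-.28],[10,10,.1]); print(q,s)
def f(q): T=flatT(38)(q); return edgescore(t,segs(X(T,rect(45,25,52))),gray(t),1,X(T,[[0,0,52]]))
print('stacked spacer',fit(f,[432.6,210,-.28],[10,10,.1])); print(ctrl.observe()['tcp_pos'])
E
```

```text
spacer ref (seated ok) (np.float64(-45.0), np.float64(45.0), np.float64(0.0)) (np.float64(-45.0), np.float64(46.5), np.float64(0.75))
saddle (np.float64(-43.0), np.float64(49.0), np.float64(3.0)) (np.float64(-45.0), np.float64(49.0), np.float64(2.0)) (np.float64(-43.5), np.float64(49.5), np.float64(3.0))
[431.86 214.14  -0.25] 71.2574840434792
stacked spacer (array([431.6 , 210.14,  -0.27]), np.float64(55.83000185323652))
[562.51 253.88 290.1 ]
```

>>> {"method": "carry_out", "body": {
  "deltas": [
    [100, [0, 0.95, 0], 0],
    [100, [0, 0.95, 0], 0],
    [100, [0, 0.95, 0], 0],
    [100, [0, 0.95, 0], 0],
    [100, [0, 0.95, 0], 0],
    [90, [0, 0.95, 0], 0],
    [90, [-0.16, 0.9, 0], 0],
    [90, [0, 0.37, 0], 0],
    [90, [0, 0, 0], 0],
    [90, [0, 0, 0], 0]
  ]
}}

```text
clock: 29.37
tcp_pos: [509.9, 88.7, 290.7]
orientation: [-3.141, -0.001, -0.287]
contact_force: [-0.2, 0.9, 0.1]
finger_gap: 0.9
grasp_force: 0.0
```

Descending from 290.7 to 185, then closing.

>>> {"method": "carry_out", "body": {
  "deltas": [
    [90, [0, 0.04, 0.5], 0],
    [90, [0, 0, 1], 0],
    [90, [0, 0, 1], 0],
    [90, [0, 0, 1], 0],
    [90, [0, 0, 0.7], 0],
    [90, [0, 0, 0], 0],
    [90, [0, 0, 0], 0]
  ]
}}

```text
clock: 29.95
tcp_pos: [508.9, 90.0, 184.0]
orientation: [-3.142, 0.003, -0.282]
contact_force: [-1.0, 0.4, 0.0]
finger_gap: 0.904
grasp_force: 0.0
```

>>> {"method": "carry_out", "body": {
  "deltas": [
    [0, [0, 0, 0], 0],
    [0, [0, 0, 0], 0],
    [0, [0, 0, 0], 0],
    [0, [0, 0, 0], 0],
    [0, [0, 0, 0], 0],
    [0, [0, 0, 0], 0],
    [0, [0, 0, 0], 0]
  ]
}}

```text
clock: 30.53
tcp_pos: [510.6, 88.9, 187.0]
orientation: [-3.14, -0.003, -0.284]
contact_force: [0.7, -0.4, 7.2]
finger_gap: 0.577
grasp_force: 73.0
```

>>> {"method": "carry_out", "body": {
  "deltas": [
    [0, [0, 0, -0.5], 0],
    [0, [0, 0, -1], 0],
    [0, [0, 0, -1], 0],
    [0, [0, 0, -1], 0],
    [0, [0, 0, -1], 0],
    [0, [-0.87, -0.76, -0.6], 0],
    [0, [-0.87, -0.76, 0], 0],
    [0, [-0.87, -0.76, 0], 0],
    [0, [-0.87, -0.76, 0], 0],
    [0, [-0.87, -0.76, 0], 0]
  ]
}}

```text
clock: 31.37
tcp_pos: [430.0, 210.2, 312.8]
orientation: [3.14, 0.001, -0.285]
contact_force: [1.3, 0.5, -3.1]
finger_gap: 0.58
grasp_force: 73.2
```

>>> {"method": "carry_out", "body": {
  "deltas": [
    [0, [0, 0, 0], 0],
    [0, [0, 0, 0], 0],
    [0, [0, 0, 0], 0]
  ]
}}

```text
clock: 31.62
tcp_pos: [431.3, 209.4, 312.7]
orientation: [3.14, 0.0, -0.284]
contact_force: [0.6, -1.0, -3.4]
finger_gap: 0.578
grasp_force: 73.3
```

>>> {"method": "carry_out", "body": {
  "deltas": [
    [0, [0.03, -0.05, 0.4], 0],
    [0, [0, 0, 0.6], 0],
    [0, [0, 0, 0.27], 0],
    [0, [0, 0, 0], 0],
    [0, [0, 0, 0], 0],
    [0, [0, 0, 0], 0]
  ]
}}

```text
clock: 32.12
tcp_pos: [433.3, 210.8, 281.3]
orientation: [-3.141, -0.0, -0.285]
contact_force: [-0.3, -0.3, -2.5]
finger_gap: 0.581
grasp_force: 73.3
```

>>> {"method": "carry_out", "body": {
  "deltas": [
    [0, [0, 0, 0.15], 0],
    [0, [0, 0, 0.15], 0],
    [0, [0, 0, 0.1], 0],
    [0, [0, 0, 0], 0],
    [0, [0, 0, 0], 0]
  ]
}}

```text
clock: 32.53
tcp_pos: [432.7, 211.1, 271.0]
orientation: [3.141, 0.0, -0.284]
contact_force: [0.5, 0.6, -2.1]
finger_gap: 0.578
grasp_force: 73.3
```

The lugs are in, since it is 6 mm below first-contact height with no reaction force. Lowering to seat.

>>> {"method": "carry_out", "body": {
  "deltas": [
    [0, [0, 0, 0.12], 0],
    [0, [0, 0, 0.1], 0],
    [0, [0, 0, 0.1], 0],
    [0, [0, 0, 0], 0]
  ]
}}

```text
clock: 32.87
tcp_pos: [433.1, 211.6, 265.0]
orientation: [3.14, -0.0, -0.284]
contact_force: [-4.3, -2.7, 12.5]
finger_gap: 0.581
grasp_force: 74.7
```

Seated at the predicted 265.0. Now I'll release, rise, back off and check.

>>> {"method": "carry_out", "body": {
  "deltas": [
    [85, [0, 0, -0.06], 0],
    [85, [0, 0, 0], 0],
    [85, [0, 0, 0], 0],
    [85, [0, 0, 0], 0],
    [85, [0, 0, -0.5], 0],
    [85, [0, 0, -1], 0],
    [100, [0, 0, -1], 0],
    [100, [0, 0, -1], 0],
    [100, [0, 0, -1], 0],
    [100, [0, 0, -0.5], 0]
  ]
}}

```text
clock: 33.7
tcp_pos: [433.4, 212.0, 393.8]
orientation: [-3.138, -0.005, -0.284]
contact_force: [-0.4, 0.8, 0.1]
finger_gap: 0.998
grasp_force: 0.0
```

>>> {"method": "carry_out", "body": {
  "deltas": [
    [100, [0.3, 1, 0], 0],
    [100, [0.3, 1, 0], 0],
    [100, [0.3, 1, 0], 0],
    [100, [0.3, 1, 0], 0],
    [100, [0.3, 1, 0], 0],
    [100, [0.3, 1, 0], 0],
    [100, [0.3, 0.6, 0], 0],
    [100, [0, 0, 0], 0],
    [100, [0, 0, 0], 0]
  ]
}}

```text
clock: 34.45
tcp_pos: [437.0, 37.4, 390.3]
orientation: [-3.141, -0.0, -0.287]
contact_force: [0.6, 0.2, 0.1]
finger_gap: 1.001
grasp_force: 0.0
```

```bash
python3 - <<'E'
from h import *
np.set_printoptions(precision=2,suppress=True)
t=shot('top');c=shot('side');g=gray(t);gs=gray(c)
def f(q): # level box, top at 138 mm: top view, long edges; + side view top outline
    T=flatT(78)(q[:3]); S=segs(X(T,rect(45,25,60))); return edgescore(t,[S[0],S[2]],g,1,X(T,[[0,0,60]]))
print('saddle long edges',fit(f,[432,210,-.28],[8,8,.08]))
# height from side camera: near vertical end face (+x), top and bottom edges
for h0 in (-6,-3,0,3,6):
    T=flatT(78+h0)([432.3,210.5,-.281]); e=np.array([[45,-25,12],[45,-25,60],[45,25,60],[45,25,12]],float); E=[(X(T,a),X(T,b)) for a,b in ((e[0],e[1]),(e[2],e[3]))]
    top=[(X(T,e[1]),X(T,[45,-20,60])),(X(T,[45,20,60]),X(T,e[2]))]
    print(h0,edgescore(c,E,gs,1,X(T,[[45,0,36]])),edgescore(c,top,gs,1,X(T,[[45,0,36]])))
for n in('saddle','spacer'):
    for cam in('top','side'):
        r=ctrl.spot_in(cam,n); print(n,cam,[(np.array(d['xy']),round(d['score'],2)) for d in r[:2]],proj(t if cam=='top' else c,[[432.3,210.5,114 if n=='saddle' else 70]]))
o=ctrl.observe(); print(o['clock'],o['tcp_pos'],o['contact_force'],o['finger_gap'])
for l in('contactor','fuse_box','solenoid_valve','fork_roller'): print(l,[np.array(d['xy']) for d in ctrl.spot_in('top',l)[:1]])
E
```

```text
saddle long edges (array([434.13, 209.58,  -0.28]), np.float64(132.49977224334114))
-6 13.644449344268393 -20.896688099950904
-3 12.555790598318936 -34.21666233095828
0 11.573860278970274 -35.54666484467533
3 10.780916724697928 -16.205634924246294
6 9.930798417478146 7.268004139473764
saddle top [(array([276.5, 226.4]), 0.85)] [[278.71 225.95]]
saddle side [(array([374.1, 191.2]), 0.71)] [[371.25 188.73]]
spacer top [(array([224. , 233.6]), 0.75)] [[279.78 226.3 ]]
spacer side [(array([369.9, 202. ]), 0.49)] [[370.43 199.47]]
34.75 [436.83  39.28 389.8 ] [ 0.41 -0.69  0.06] 0.9976316330525209
contactor [array([222.7, 233.9])]
fuse_box [array([220.8, 198.8])]
solenoid_valve []
fork_roller [array([423.2, 219.4])]
```

```bash
python3 -c "
from plant import ctrl
print(ctrl.close_job())"
```

```text
the job is handed in; nothing more can be done
None
```

The spacer is seated on the foot and the saddle on the spacer; both reached their predicted seated heights. The job was handed in at about 35 s, with no verdict returned. The contactor and fuse box were seen where they started, the fork roller about 4 px from its first sighting, and the solenoid valve (not detected) and hood plug were not confirmed at the end.

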